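# Before-use check of a plug-in residual-current adapter

### The arm

A 7-joint arm with a two-finger parallel gripper is mounted at the origin on a cart in front of the work surface, level with it; the furniture and walls round the work are solid. World frame = base frame: x ahead of the robot, y to its left, z up, the work surface at z = 0. Lengths are in mm, angles in rad, forces in N, time in s.
With the tool pointing down it reaches from about 400 to 925 mm from the base axis. Payload 5.6 kg.
Tool frame: the origin (TCP) lies between the finger pads; the fingertips stand 11 mm ahead of it and the grasp point (between the pads) lies 8 mm behind it (bot.finger_overhang is the distance from the TCP to the fingertips, in mm); z points along the fingers, y is the line along which they close (so a half turn about z gives the same grasp; the last joint's range is limited). The gripper opens to 85 mm and grips with 20 to 120 N. Pads are 22 mm wide; open, the fingers measure 114 mm over their backs; the gripper's body (76 mm by 85 mm) begins 54 mm behind the grasp point. The pads swing forward as they close: fully open they stand 13 mm farther back than shut.
Start: joints at [1.066, 0.468, -0.012, 1.603, 0.006, 1.071, -0.056], TCP at [289.576, -581.941, 210.59] pointing down, gripper open.
Joint ranges: [-2.53, 2.53], [-0.31, 2.02], [-1.57, 1.55], [0.28, 2.44], [-1.29, 4.43], [0.15, 1.84], [-2.92, 2.92]. Speed limits (rad/s): [2.57, 2.57, 3.14, 3.14, 3.14, 3.14, 3.14].

### API

Orientations are given as a 3x3 rotation matrix whose columns are the frame's x, y, z axes.
In Python, from bench import bot gives the robot as it stands. The module is installed in compiled form; this text tells all that it offers. Calls block until the motion is done:
- bot.movep(position, orientation): joint-space move of the TCP to a pose.
- bot.movel(position, ori=None, feed=150): straight line of the TCP; ori=None keeps the orientation; feed is the mean speed in mm/s.
- bot.goto_joints(angles): joint-space move.
- bot.command_gripper(opening, newtons=None): finger opening in mm; newtons is the grip in N (None keeps the last); returns when the fingers have stopped.
- bot.dwell(seconds).
- bot.solve_ik(position, orientation): joint angles nearest the present ones, or None.
- bot.get_obs(): the state.
- bot.snapshot(name): name is "scene" or "top" or "wrist"; returns a dict with "image" (480x640x3 uint8, red, green, blue), "camera_matrix" (3x3 intrinsics, pixels), "R" (3x3) and "t" (3): a world point X has camera coordinates R X + t; the wrist camera has in their place "hand_eye" (4x4, takes a point from camera to tool coordinates, whose origin is the TCP and whose axes are the flange's). Camera axes: x right, y down, z forward; pixel columns grow to the right and rows downward; lengths in mm; the calibration is good to about 2 mm. A picture is of the moment at which its call begins: read the wrist's pose just before it. There is no depth.
A pose or a line that the arm cannot do raises bot.IKError and nothing moves.
- bot.hand_in(): hands the job in; it is judged then, once.
The state is a dict: "time": time; "q": joint angles; "dq": joint speeds; "joint_efforts": joint torques, N m; "tool_pos": TCP position; "tcp_rot": TCP orientation; "wrist_force": force on the tool from outside, world axes, zero at the start; "ft_torque": the same for the moment, N m; "finger_gap": finger opening in mm; "grip_force": force on a finger pad.
Only numpy, scipy, OpenCV 4.12 (cv2) and the standard library are available. Lean on these libraries where they do the work, as an engineer would, in place of code of your own. Each camera call takes 0.05 s, during which the arm holds its last target. There are 200 camera calls.

### The job

Do the before-use check of the plug-in residual-current adapter on the power strip, pressing with the fingertips: first switch the strip on by pressing down the raised near half of its rocker, then press the adapter's rectangular reset button until it stays in by itself, then press the small round test button so that the reset button jumps out again, and finally press the reset button in once more so that it stays in, ready for use. Only press: do not lift, tip or shove the strip, and leave the plug, the charger and the screwdriver beside it where they lie.

Things in the scene. Friction and masses are not known exactly. Their poses are not given: they have to be found in the camera images.
- strip: loose white power strip lying on the bench, 250 long (its y), 54 wide (its x), 42 high, four round sockets in a row, about 0.85 kg with the adapter. Origin: middle of its underside; x points across the strip away from the rocker's raised half (away from the robot, at most 30 degrees off), y along the strip to the left, z up. The rocker is at its right end (-y), the residual-current adapter is plugged into the two sockets at its left end (+y).
- strip_switch (a joint): the strip's rocker, rad: 0 = off (its near half, towards -x of the strip, stands up), 0.349 = fully on (near half down). It stays where it is put; about 3 N on the near edge tip it, it has no spring. It stops hard when fully on.
- rocker_press (a point): top of the rocker's raised near half when off, 46.5 mm above the bench. The rocker is 24 mm across the strip (x) and 12 mm along it (y), pivoting about the strip's y axis 6 mm farther in +x than this point. Its near edge lies 5 mm nearer (-x) and goes from 47 down to about 43 mm above the bench when fully on; the strip's flat top round the rocker is 42 mm above the bench, so the press may be offset up to 10 mm towards -x. Press from above, clear of the far half.
- rcd: black plug-in residual-current adapter fixed in the strip, a rounded block 66 (x) x 98 (y) x 46 mm (z), its top 88 mm above the bench, same axes as the strip. Origin: middle of its underside. On its top: an outlet recess in the +y half; at the -y end, side by side across the strip, the rectangular reset button (nearer, -x) and the round test button (farther, +x), centres 34 mm apart.
- reset (a joint): reset button, m pressed in: 0 = out (8 mm proud of the adapter's top), about 0.0049 = latched in, stays there by itself (3 mm proud), 0.0065 = end of travel. Press it past about 0.0055 and let go to latch it: the spring rises from 2.4 to 4.5 N, with the latch about 5 N. Only the test button frees it.
- reset_top (a point): middle of the top of the reset button, 16 (x) x 22 mm (y); moves with the button; 96 mm above the bench when out; pressed straight down.
- test (a joint): test button, m pressed in: 0 = out, 0.005 = end of travel, springs back when let go. Pressed beyond about 0.003 it frees the latched reset button, which jumps out. Fully in takes about 5 N.
- test_top (a point): middle of the top of the round test button, 14 mm across; moves with the button; 94.5 mm (6.5 mm proud) above the bench when out; pressed straight down.
- white_plug: bystander: loose white mains plug, 78x37x34 mm, lying in front of the strip; origin under its middle.
- charger: bystander: loose black charger with a plug, 43x106x48 mm, lying in front of the strip; origin under its middle.
- tester_pen: bystander: slim screwdriver with a blue handle, 17x157x16 mm, lying behind the strip; origin under its middle.

How it is judged:
By the outcome, as a careful person would: the job done as asked, in the order asked, and still so for the second after the job is handed in, with the robot touching nothing.
It also fails if it takes over 48 s, if anything falls off the work surface, if the arm or the gripper's body presses on something with over 40 N, if the wrist force passes 120 N, or if a joint passes its speed limit or range.

## Working session

There is one attempt and no reset: what is moved stays moved. The work goes in short steps, each a Python script; the robot and the scene stay as the last script left them, time stands still between calls to the robot, and variables do not carry over. Pictures are saved under pics/ and viewed, at most 10 in all, crops included, and the job is handed in when it is done.

```bash
mkdir -p pics
python3 - <<'E'
from bench import bot
import cv2, pickle
d={}
for n in("scene","top"):
    s=bot.snapshot(n); d[n]=s; cv2.imwrite(f"pics/{n}0.png",s["image"][:,:,::-1]); print(n,s["camera_matrix"],s["R"],s["t"])
pickle.dump(d,open("s0.pkl","wb"))
o=bot.get_obs(); print(o["time"],o["tool_pos"],o["tcp_rot"],o["finger_gap"])
E
```

```text
scene [[455.04926853   0.         322.02098152]
 [  0.         455.04926853 242.67104299]
 [  0.           0.           1.        ]] [[-0.76423792 -0.64448452 -0.02408525]
 [-0.38263334  0.48316119 -0.78749412]
 [ 0.51916483 -0.59261705 -0.61585137]] [477.86560629 190.1695722  708.3541934 ]
top [[613.14871627   0.         314.2157291 ]
 [  0.         613.14871627 243.55488859]
 [  0.           0.           1.        ]] [[ 0.01078417 -0.99951795  0.02911296]
 [-0.99164276 -0.0144334  -0.12820417]
 [ 0.12856257 -0.02748708 -0.99132039]] [119.01079374 500.58443727 882.54596887]
0.1 [ 289.28308733 -581.46371855  209.71290668] [[ 8.95307705e-01  4.45447411e-01 -8.47184510e-04]
 [ 4.45448201e-01 -8.95306569e-01  1.43092656e-03]
 [-1.21087326e-04 -1.65849639e-03 -9.99998617e-01]] 85.41981280493836
```

View pics/top0.png

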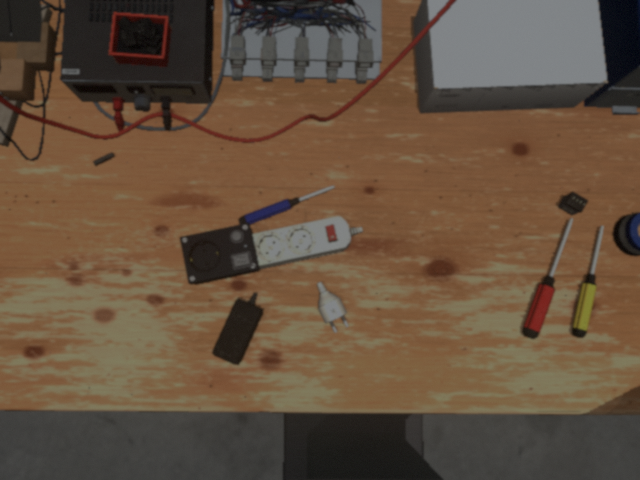

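View pics/scene0.png

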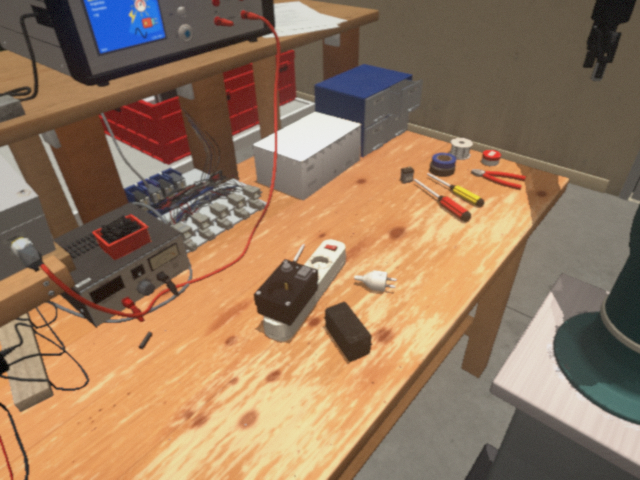

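The top view shows the rocker at about (331,233), the test button at (237,237), the reset button at (241,260), and the adapter corners near (181,238), (249,224), (257,269) and (190,283). I'll cast these pixels onto their known heights.

```bash
cat > h.py <<'E'
import numpy as np, cv2
def cast(s,px,z,R=None,t=None):
    R=s["R"] if R is None else R; t=s["t"] if t is None else t
    p=cv2.undistortPoints(np.array([[px]],float),s["camera_matrix"],None)[0,0]
    d=R.T@np.r_[p,1]; c=-R.T@t
    return c+d*(z-c[2])/d[2]
def wristcam(s,o):
    T=np.eye(4);T[:3,:3]=o["tcp_rot"];T[:3,3]=o["tool_pos"]
    M=np.linalg.inv(T@s["hand_eye"]); return M[:3,:3],M[:3,3]
E
python3 - <<'E'
import pickle,numpy as np,cv2
from h import *
d=pickle.load(open("s0.pkl","rb"))
s=d["top"]
for n,p,z in[("rock",(331,233),45),("test",(237,237),94.5),("reset",(241,260),96),("c1",(181,238),88),("c2",(249,224),88),("c3",(257,269),88),("c4",(190,283),88),("plug",(331,308),17),("chg",(239,330),48)]:
    print(n,cast(s,p,z).round(1))
s2=d["scene"]
def proj(s,X): 
    return cv2.projectPoints(np.array([X],float),cv2.Rodrigues(s["R"])[0],s["t"],s["camera_matrix"],None)[0].ravel().round(1)
for p,z in [((331,233),45),((237,237),94.5),((241,260),96)]: print(proj(s2,cast(s,p,z)))
im=s2["image"]; cv2.imwrite("pics/crop1.png",cv2.resize(im[230:350,240:410,::-1],None,fx=4.5,fy=4.5,interpolation=cv2.INTER_CUBIC))
E
```

```text
rock [513.2 101.2  45. ]
test [498.3 233.9  94.5]
reset [466.3 227.4  96. ]
c1 [496.7 311.9  88. ]
c2 [517.8 218.3  88. ]
c3 [454.9 205.7  88. ]
c4 [434.4 297.2  88. ]
plug [404.2  98.9  17. ]
chg [370.6 232.   48. ]
[332.  246.4]
[289.  265.2]
[305.6 270.3]
```

View pics/crop1.png

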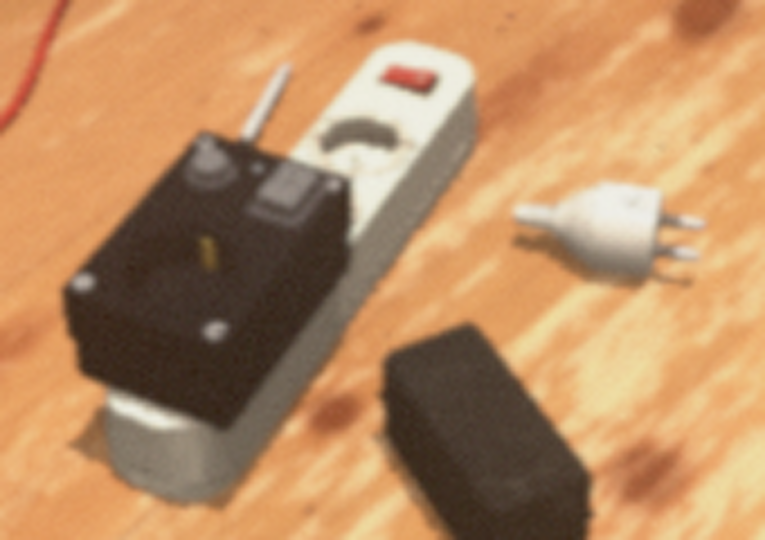

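The crop agrees with the projected points to about 2 px, and the test-reset spacing of 33 mm is close to the stated 34. Strip yaw is about 12.7°. I'll close the gripper and look from above.

Run:
```python
from bench import bot
import cv2, pickle, numpy as np
a=np.radians(12.7);c,s_=np.cos(a),np.sin(a)
R=np.array([[c,s_,0],[s_,-c,0],[0,0,-1]])
bot.command_gripper(0,30)
bot.movep([465,175,290],R)
o=bot.get_obs(); s=bot.snapshot("wrist"); pickle.dump((s,o),open("w1.pkl","wb"))
cv2.imwrite("pics/w1.png",s["image"][:,:,::-1])
print(o["time"],o["tool_pos"],o["tcp_rot"].round(3),o["finger_gap"],o["wrist_force"],bot.finger_overhang,s["hand_eye"].round(2))
```

```text
3.6167 [465.38851908 174.22519145 289.85140141] [[ 0.976  0.218 -0.   ]
 [ 0.218 -0.976 -0.   ]
 [-0.     0.    -1.   ]] 0.010276706721259434 [-0.31548668 -0.09327098 -0.24827971] 11.0 [[ 0.0000e+00 -9.6000e-01 -2.8000e-01  7.1590e+01]
 [ 1.0000e+00  0.0000e+00 -0.0000e+00 -1.5000e-01]
 [ 0.0000e+00 -2.8000e-01  9.6000e-01 -1.6363e+02]
 [ 0.0000e+00  0.0000e+00  0.0000e+00  1.0000e+00]]
```

View pics/w1.png

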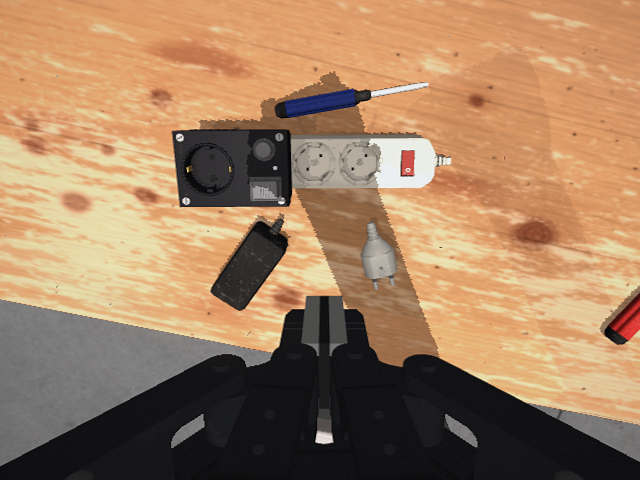

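The wrist view shows the rocker at (407,163), test at (263,149) and reset at (265,189), with the strip nearly parallel to the image rows. I'll compute from this and check it against the top view.

Run:
```python
import pickle,numpy as np,cv2
from h import *
s,o=pickle.load(open("w1.pkl","rb")); R,t=wristcam(s,o)
im=s["image"]; hsv=cv2.cvtColor(im,cv2.COLOR_RGB2HSV)
m=cv2.inRange(hsv,(0,150,90),(8,255,255))|cv2.inRange(hsv,(172,150,90),(180,255,255)); m[:,:390]=0;m[:,425:]=0;m[:140]=0;m[190:]=0
ys,xs=np.nonzero(m); print("red",xs.min(),xs.max(),ys.min(),ys.max())
rk=cast(s,((xs.min()+xs.max())/2,(ys.min()+ys.max())/2),44.5,R,t)
P={"near":cast(s,(407,ys.max()+.5),47,R,t),"far":cast(s,(407,ys.min()-.5),42,R,t)}
P["rockmid"]=rk
for n,p,z in[("test",(263,149),94.5),("reset",(265,189),96),("c1",(173,131),88),("c2",(291,130),88),("c3",(290,206),88),("c4",(180,207),88)]: P[n]=cast(s,p,z,R,t)
for k,v in P.items(): print(k,v.round(1))
d=P["c1"]-P["c2"]; print("yaw",np.degrees(np.arctan2(-d[0],d[1])), np.linalg.norm(P["test"]-P["reset"]))
v=P["test"]-P["reset"]; print(np.degrees(np.arctan2(v[1],v[0])))
crop=im[110:220,160:450,::-1]; cv2.imwrite("pics/crop2.png",cv2.resize(crop,None,fx=2.75,fy=2.75,interpolation=cv2.INTER_CUBIC))
```

```text
red 401 413 151 175
near [503.   99.7  47. ]
far [525.9 105.2  42. ]
rockmid [514.5 102.5  44.5]
test [501.6 235.5  94.5]
reset [468.7 227.6  96. ]
c1 [499.  313.9  88. ]
c2 [521.8 215.9  88. ]
c3 [457.  203.8  88. ]
c4 [434.5 300.   88. ]
yaw 13.11267989131183 33.85959674678476
13.565214137153403
```

View pics/crop2.png

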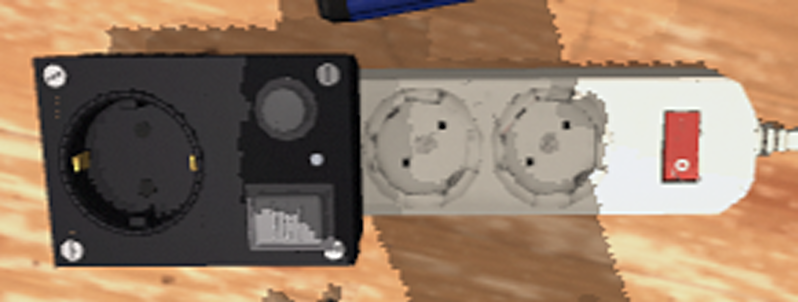

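The two views agree within 3 mm, button spacing is 33.9 mm against 34, and yaw is 13.1°. I'll press the rocker first, offset 9 mm towards -x, with force-guided steps.

```bash
cat >> h.py <<'E'
a=np.radians(13.1); ux=np.array([np.cos(a),np.sin(a)])
R0=np.array([[ux[0],ux[1],0],[ux[1],-ux[0],0],[0,0,-1.]])
def press(bot,xy,top,bottom,fmax,clear=30,step=1.0):
    """tip heights in mm; go above, step down until bottom or fmax, retreat"""
    oh=bot.finger_overhang
    bot.movel([*xy,top+clear+oh],R0,feed=200)
    bot.movel([*xy,top+4+oh],R0,feed=80); bot.dwell(.15)
    f0=bot.get_obs()["wrist_force"]; log=[]; z=top+4
    while z>bottom:
        z-=step; bot.movel([*xy,z+oh],R0,feed=30)
        o=bot.get_obs(); f=o["wrist_force"]-f0
        log.append((round(z,1),round(o["tool_pos"][2]-oh,1),*f.round(1)))
        if f[2]>fmax: break
    bot.movel([*xy,top+clear+oh],R0,feed=120)
    print(*log,sep="\n"); print("t",bot.get_obs()["time"])
def look(bot,name):
    o=bot.get_obs(); s=bot.snapshot("wrist"); cv2.imwrite(f"pics/{name}.png",s["image"][:,:,::-1]); return s,o
E
python3 - <<'E'
from bench import bot
from h import *
xy=np.array([514.,102.])-15*ux
bot.movep([*xy,150],R0)
press(bot,xy,47,42.2,12,clear=70)
E
```

```text
(50.0, np.float64(50.1), np.float64(0.8), np.float64(1.6), np.float64(0.3))
(49.0, np.float64(48.9), np.float64(0.6), np.float64(1.0), np.float64(1.3))
(48.0, np.float64(47.9), np.float64(1.7), np.float64(1.4), np.float64(0.8))
(47.0, np.float64(46.9), np.float64(1.4), np.float64(1.2), np.float64(1.5))
(46.0, np.float64(45.9), np.float64(1.5), np.float64(1.1), np.float64(1.0))
(45.0, np.float64(44.9), np.float64(1.3), np.float64(0.9), np.float64(1.0))
(44.0, np.float64(43.9), np.float64(1.1), np.float64(1.4), np.float64(1.0))
(43.0, np.float64(42.9), np.float64(1.0), np.float64(1.1), np.float64(1.4))
(42.0, np.float64(41.9), np.float64(1.3), np.float64(0.4), np.float64(1.7))
t 8.7667
```

Run:
```python
from bench import bot
from h import *
s,o=look(bot,"w2"); import pickle; pickle.dump((s,o),open("w2.pkl","wb")); print(o["tool_pos"],o["finger_gap"],o["wrist_force"])
```

```text
[498.97236831  98.25303812 127.54302102] -0.01931052202672452 [ 0.73175361  0.02537668 -0.12574278]
```

View pics/w2.png

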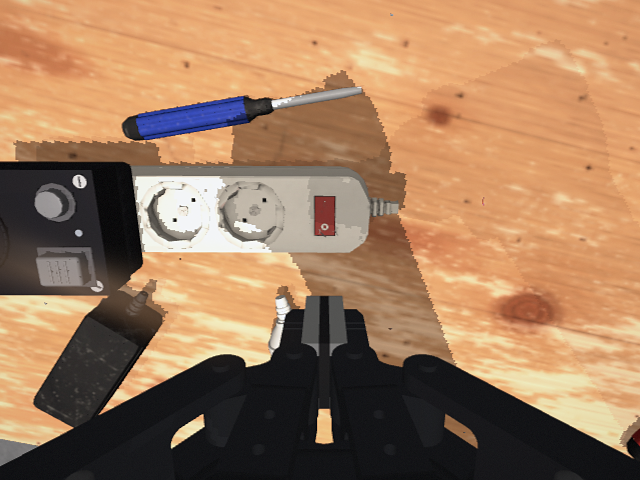

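The close view shows the rocker at about (324,215), rows 196–236, but it's unclear whether it tipped. I'll measure it from here before pressing on.

Run:
```python
import pickle
from h import *
s,o=pickle.load(open("w2.pkl","rb")); R,t=wristcam(s,o)
for n,p,z in[("near",(325,236.5),45),("far",(324.5,195.5),45),("L",(314,216),45),("R",(336,216),45),("striptopnear",(300,252),42),("striptopfar",(300,177),42),("test",(54,202),94.5),("reset",(65,269),96)]:
    print(n,cast(s,p,z,R,t).round(1))
tip=o["tool_pos"]+np.array([0,0,-11]); print("tip px",cv2.projectPoints(tip[None],cv2.Rodrigues(R)[0],t,s["camera_matrix"],None)[0].ravel())
cv2.imwrite("pics/crop3.png",cv2.resize(s["image"][160:340,250:400,::-1],None,fx=3.3,fy=3.3,interpolation=cv2.INTER_CUBIC))
```

```text
near [502.1  98.5  45. ]
far [526.9 104.6  45. ]
L [513.2 107.9  45. ]
R [516.2  94.9  45. ]
striptopnear [487.8 111.4  42. ]
striptopfar [533.9 121.3  42. ]
test [502.7 232.8  94.5]
reset [469.9 224.9  96. ]
tip px [324.30298646 285.40350087]
```

View pics/crop3.png

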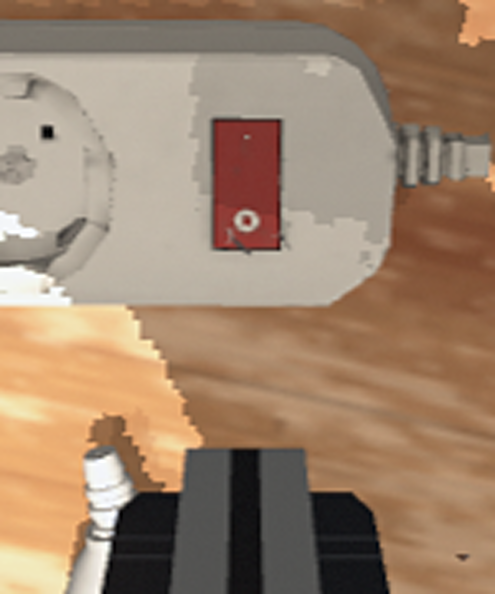

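Run:
```python
import pickle
from h import *
s,o=pickle.load(open("w2.pkl","rb")); T=np.linalg.inv(s["hand_eye"])
print(s["camera_matrix"][0,0],s["camera_matrix"][1,2],s["hand_eye"].round(3)[:3])
for x in(-11,-4,0,4,11):
  for z in(0,6,11,14):
    c=T@[x,14,z,1]; u=s["camera_matrix"]@(c[:3]/c[2]); print((x,z),u[:2].round(0),end=" ")
  print()
```

```text
413.73848246509874 242.57113366787132 [[ 0.00000e+00 -9.59000e-01 -2.82000e-01  7.15880e+01]
 [ 1.00000e+00  1.00000e-03 -0.00000e+00 -1.56000e-01]
 [ 1.00000e-03 -2.82000e-01  9.59000e-01 -1.63627e+02]]
(-11, 0) [356. 319.] (-11, 6) [355. 312.] (-11, 11) [355. 308.] (-11, 14) [354. 305.] 
(-4, 0) [357. 304.] (-4, 6) [356. 298.] (-4, 11) [355. 294.] (-4, 14) [355. 291.] 
(0, 0) [357. 295.] (0, 6) [356. 290.] (0, 11) [355. 285.] (0, 14) [355. 283.] 
(4, 0) [357. 287.] (4, 6) [356. 281.] (4, 11) [355. 277.] (4, 14) [355. 275.] 
(11, 0) [358. 271.] (11, 6) [357. 266.] (11, 11) [356. 263.] (11, 14) [355. 260.]
```

The rocker centre is confirmed. The visible fingertip edge is at row 296, where I expected about 263, so the scene camera should show where the tips really are.

Run:
```python
from bench import bot
from h import *
o=bot.get_obs(); s=bot.snapshot("scene"); im=s["image"][:,:,::-1].copy()
def pj(X): return cv2.projectPoints(np.array(X,float)[None],cv2.Rodrigues(s["R"])[0],s["t"],s["camera_matrix"],None)[0].ravel()
x0,y0,f=250,160,5
c=cv2.resize(im[y0:y0+120,x0:x0+160],None,fx=f,fy=f,interpolation=cv2.INTER_CUBIC)
T=o["tcp_rot"]
for x,col in((-11,(255,0,0)),(11,(0,255,0))):
  for z in(0,11):
    p=(pj(o["tool_pos"]+T@[x,0,z])-[x0,y0])*f; print(x,z,p); cv2.circle(c,tuple(int(v) for v in p),4,col,1)
cv2.imwrite("pics/sc2.png",c)
```

```text
-11 0 [470.3660318  274.25457716]
-11 11 [470.23239849 299.04629641]
11 0 [415.89802276 259.90366305]
11 11 [416.20375722 284.56949898]
```

View pics/sc2.png

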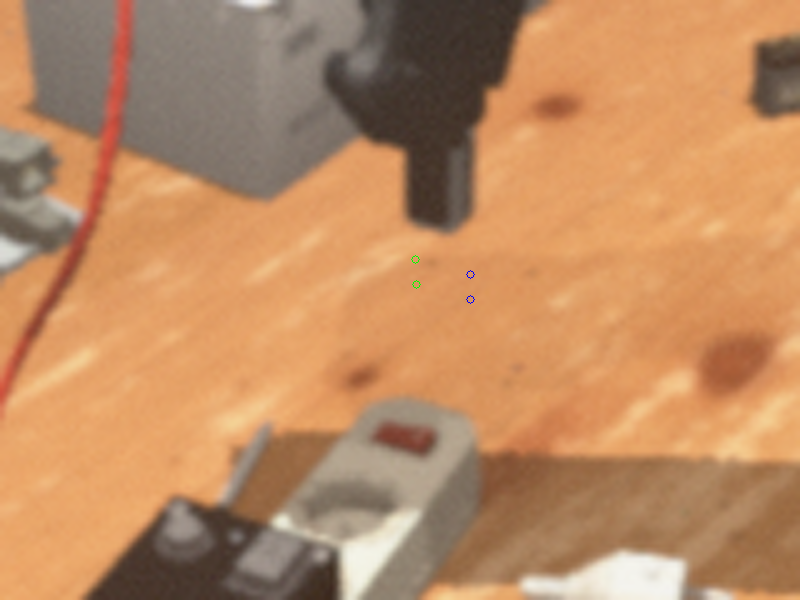

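Both cameras show the real fingertips about 28 mm short of the stated place: roughly 18 mm behind the TCP, where the stated figure is 11 mm ahead. So the first press never touched the rocker. I'll descend on force feedback and calibrate the tip height from the contact.

```bash
cat >> h.py <<'E'
def gpress(bot,xy,zstart,zmin,fmax,up=20):
    """TCP heights; step down 1 mm (0.5 after contact) until fmax; lift by up above zstart"""
    bot.movel([*xy,zstart+up],R0,feed=200)
    bot.movel([*xy,zstart],R0,feed=100); bot.dwell(.2)
    f0=bot.get_obs()["wrist_force"]; log=[]; z=zstart; st=1.
    while z>zmin:
        z-=st; bot.movel([*xy,z],R0,feed=30)
        o=bot.get_obs(); f=o["wrist_force"]-f0
        log.append([float(v) for v in(round(z,1),round(o["tool_pos"][2],1),*f.round(1))])
        if f[2]>2: st=.5
        if f[2]>fmax: break
    bot.movel([*xy,zstart+up],R0,feed=120)
    print(*log,sep="\n"); print("t",bot.get_obs()["time"])
E
python3 - <<'E'
from bench import bot
from h import *
xy=np.array([514.5,101.7])-15*ux
gpress(bot,xy,38,12,10)
E
```

```text
[37.0, 37.1, 1.0, -0.4, 0.4]
[36.0, 35.9, 0.2, 0.3, -0.2]
[35.0, 34.9, 0.5, 0.2, 0.0]
[34.0, 33.9, -1.2, 0.1, 0.3]
[33.0, 32.9, -0.3, -0.3, -1.0]
[32.0, 31.9, 0.7, -0.5, -0.2]
[31.0, 30.9, 0.8, 0.1, -0.1]
[30.0, 30.0, 0.6, -0.0, -0.5]
[29.0, 28.9, -0.3, -0.5, -0.1]
[28.0, 27.9, 0.7, 0.1, 0.3]
[27.0, 26.9, 0.6, 1.4, -0.1]
[26.0, 26.0, 0.6, -0.1, 0.5]
[25.0, 24.9, -1.9, -0.8, 2.8]
[24.5, 24.4, -0.7, -0.8, 0.6]
[24.0, 24.0, -2.1, 0.2, 4.2]
[23.5, 23.4, -3.0, -1.6, 4.2]
[23.0, 22.9, -4.8, -0.7, 5.5]
[22.5, 22.7, -5.4, -0.9, 9.4]
[22.0, 22.6, -6.7, -2.6, 13.1]
t 15.1167
```

Contact came at TCP z≈25 and a hard stop at about 22.6, so the tip is roughly 22 mm behind the TCP. I'll check the rocker from the same pose as w2, before and after side by side.

Run:
```python
from bench import bot
import pickle
from h import *
s0,o0=pickle.load(open("w2.pkl","rb"))
bot.movel([498.97,98.25,127.5],o0["tcp_rot"],feed=250)
s,o=look(bot,"w3"); pickle.dump((s,o),open("w3.pkl","wb")); print(o["tool_pos"],o["time"])
cr=lambda i,k:cv2.resize(i["image"][185:250,285:365,::-1],None,fx=5,fy=5,interpolation=cv2.INTER_CUBIC)
cv2.imwrite("pics/cmp.png",np.hstack([cr(s0,0),cr(s,0)]))
```

```text
[499.1317123   97.94469383 127.51023678] 15.5417
```

View pics/cmp.png

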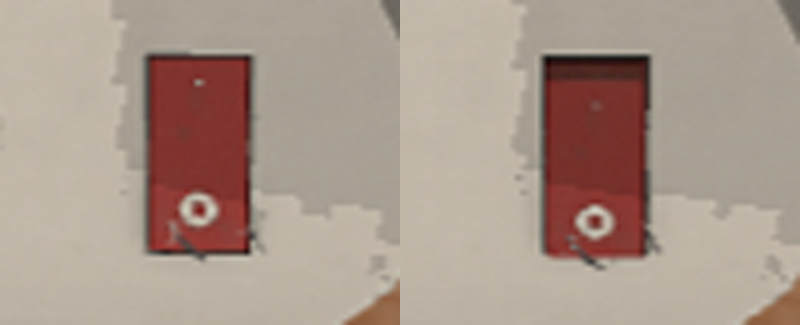

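The rocker has tipped: its far edge is now raised with the dark side face showing, and the strip has not moved. Next is the first reset press, expecting contact at TCP z≈75 and the end of travel at about 69.

Run:
```python
from bench import bot
import pickle
from h import *
xy=[468.7,226.6]
bot.movel([*xy,127],R0,feed=250)
s,o=look(bot,"r0"); pickle.dump((s,o),open("r0.pkl","wb"))
gpress(bot,xy,78,64,11,up=12)
bot.movel([*xy,127],R0,feed=250)
s,o=look(bot,"r1"); pickle.dump((s,o),open("r1.pkl","wb")); print(bot.get_obs()["time"])
```

```text
[77.0, 77.1, 0.7, 0.0, -0.3]
[76.0, 75.9, 0.3, 0.8, -0.2]
[75.0, 75.2, 0.1, 0.2, 2.0]
[74.5, 74.6, -0.5, 0.5, 4.1]
[74.0, 74.1, 0.1, 0.3, 3.7]
[73.5, 73.5, 0.4, 0.8, 3.0]
[73.0, 73.0, -0.4, 0.4, 2.9]
[72.5, 72.5, -0.0, 1.0, 3.7]
[72.0, 72.0, 1.2, 1.0, 3.2]
[71.5, 71.5, 0.3, 1.2, 3.2]
[71.0, 71.0, 1.1, 2.3, 2.6]
[70.5, 70.6, 2.3, 1.4, 4.1]
[70.0, 70.1, 0.3, 2.8, 3.9]
[69.5, 69.5, 0.1, 1.7, 2.9]
[69.0, 69.0, 1.2, 2.0, 3.9]
[68.5, 68.9, 0.3, 0.7, 6.2]
[68.0, 68.8, -0.3, 1.1, 11.5]
t 21.7
22.05
```

```bash
cat >> h.py <<'E'
def diff(a,b):
    import pickle
    (sa,oa),(sb,ob)=[pickle.load(open(n+".pkl","rb")) for n in(a,b)]
    R,t=wristcam(sa,oa); g=[cv2.cvtColor(s["image"],cv2.COLOR_RGB2GRAY) for s in(sa,sb)]
    for n,X in(("reset",[468.7,226.6,94]),("test",[501.3,234,94]),("screw",[457,204,88]),("socket",[478,265,88])):
        u,v=cv2.projectPoints(np.array([X],float),cv2.Rodrigues(R)[0],t,sa["camera_matrix"],None)[0].ravel().round().astype(int)
        h=18; A=g[0][v-h:v+h,u-h:u+h]; B=g[1][v-h-8:v+h+8,u-h-8:u+h+8]
        r=cv2.matchTemplate(B,A,cv2.TM_CCOEFF_NORMED); _,m,_,l=cv2.minMaxLoc(r)
        print(a,b,n,(u,v),"shift",l[0]-8,l[1]-8,round(m,3),"absdiff",np.abs(A.astype(int)-B[8:-8,8:-8]).mean().round(1))
E
python3 -c "
from h import *
import pickle
diff('r0','r1')
for n in('r0','r1'): print(pickle.load(open(n+'.pkl','rb'))[1]['tool_pos'])"
```

```text
r0 r1 reset (np.int64(322), np.int64(268)) shift -1 -3 0.927 absdiff 8.0
r0 r1 test (np.int64(322), np.int64(203)) shift 1 1 0.981 absdiff 7.3
r0 r1 screw (np.int64(359), np.int64(294)) shift 1 1 0.937 absdiff 9.7
r0 r1 socket (np.int64(252), np.int64(231)) shift 2 1 0.96 absdiff 5.1
[468.33453996 225.44184436 125.91355071]
[468.93074231 226.38029133 127.1349808 ]
```

The reset button stays about 4 px lower relative to its surroundings, so it is latched and nothing else moved. Next is the test button.

Run:
```python
from bench import bot
import pickle
from h import *
xy=[501.8,234.2]
bot.movel([*xy,98],R0,feed=250)
gpress(bot,xy,77,64,10,up=12)
xy=[468.93,226.4]
bot.movel([*xy,127],R0,feed=250); bot.dwell(.2)
s,o=look(bot,"r2"); pickle.dump((s,o),open("r2.pkl","wb")); print(o["time"])
diff('r1','r2'); diff('r0','r2')
I=[cv2.resize(pickle.load(open(n+".pkl","rb"))[0]["image"][170:320,260:390,::-1],None,fx=2,fy=2) for n in("r0","r1","r2")]
cv2.imwrite("pics/cmp2.png",np.hstack(I))
```

```text
[76.0, 76.1, 0.8, -0.1, -1.7]
[75.0, 74.9, 1.4, -0.3, -1.9]
[74.0, 74.0, 0.8, 0.6, -1.6]
[73.0, 73.2, 0.4, -0.3, 1.2]
[72.0, 72.0, 0.6, -0.2, 2.2]
[71.5, 71.5, 0.8, -0.7, 2.7]
[71.0, 71.0, 0.6, -0.8, 3.2]
[70.5, 70.5, 0.6, 0.7, 2.9]
[70.0, 70.0, -0.4, -0.3, 2.9]
[69.5, 69.5, 0.8, -0.8, 3.2]
[69.0, 69.0, -0.4, -0.1, 3.0]
[68.5, 68.9, -0.4, -0.9, 5.9]
[68.0, 68.8, -1.4, -1.4, 9.8]
[67.5, 68.8, -2.4, -3.0, 13.3]
t 26.925
27.475
r1 r2 reset (np.int64(324), np.int64(269)) shift -1 4 0.834 absdiff 11.5
r1 r2 test (np.int64(324), np.int64(204)) shift -1 0 0.985 absdiff 4.1
r1 r2 screw (np.int64(360), np.int64(295)) shift 0 0 0.936 absdiff 8.3
r1 r2 socket (np.int64(254), np.int64(232)) shift -1 0 0.959 absdiff 4.0
r0 r2 reset (np.int64(322), np.int64(268)) shift 1 1 0.92 absdiff 6.1
r0 r2 test (np.int64(322), np.int64(203)) shift 1 2 0.982 absdiff 7.4
r0 r2 screw (np.int64(359), np.int64(294)) shift 1 1 0.927 absdiff 12.9
r0 r2 socket (np.int64(252), np.int64(231)) shift 1 2 0.925 absdiff 3.1
```

View pics/cmp2.png

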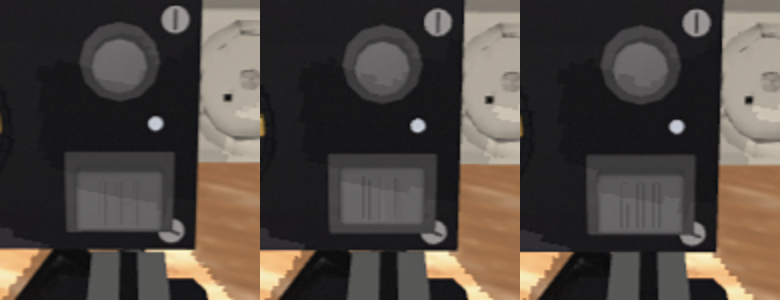

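The three panels show the reset button out at rows 170–232, then latched at 167–224, then out again at 175–235. It jumped out, so I'll make the final reset press.

Run:
```python
from bench import bot
import pickle
from h import *
xy=[468.93,226.4]
gpress(bot,xy,78,64,11,up=12)
bot.movel([*xy,127],R0,feed=250); bot.dwell(.2)
s,o=look(bot,"r3"); pickle.dump((s,o),open("r3.pkl","wb")); print(o["time"])
diff('r1','r3'); diff('r2','r3')
```

```text
[77.0, 77.1, -0.4, 0.7, 0.1]
[76.0, 75.9, -1.3, 0.3, 0.6]
[75.0, 75.2, -0.5, 0.3, 3.6]
[74.5, 74.6, -0.4, -0.4, 4.0]
[74.0, 74.1, -1.1, 0.2, 3.6]
[73.5, 73.5, -0.9, 1.5, 4.2]
[73.0, 73.0, -0.6, 0.1, 4.0]
[72.5, 72.5, 0.6, 1.3, 3.5]
[72.0, 72.0, 0.4, 1.3, 4.0]
[71.5, 71.5, 1.4, 2.1, 2.4]
[71.0, 71.0, 0.3, 1.0, 2.7]
[70.5, 70.5, 0.4, 1.0, 3.9]
[70.0, 70.1, 0.9, 1.8, 4.0]
[69.5, 69.5, -0.1, 1.7, 3.7]
[69.0, 69.0, -0.4, 1.4, 3.5]
[68.5, 68.9, -0.7, 0.2, 7.8]
[68.0, 68.8, -2.0, 0.2, 13.5]
t 32.9083
33.4083
r1 r3 reset (np.int64(324), np.int64(269)) shift -1 -1 0.947 absdiff 6.0
r1 r3 test (np.int64(324), np.int64(204)) shift -1 -1 0.978 absdiff 7.0
r1 r3 screw (np.int64(360), np.int64(295)) shift 0 0 0.933 absdiff 9.6
r1 r3 socket (np.int64(254), np.int64(232)) shift -1 -1 0.937 absdiff 4.5
r2 r3 reset (np.int64(323), np.int64(270)) shift 0 -5 0.904 absdiff 13.3
r2 r3 test (np.int64(323), np.int64(204)) shift 0 -2 0.991 absdiff 7.9
r2 r3 screw (np.int64(360), np.int64(295)) shift 0 -1 0.934 absdiff 12.1
r2 r3 socket (np.int64(253), np.int64(233)) shift 0 -2 0.96 absdiff 2.6
```

The reset button matches its latched state again and the arm is clear.

```bash
python3 -c "
from bench import bot
print(bot.hand_in())"
```

```text
the job is handed in; nothing more can be done
None
```

The check is done and handed in at about 33 s: strip switched on, reset latched, test made it jump out, reset latched again; the strip did not visibly move and the arm ended clear, but I took no final picture of the plug, charger and screwdriver.

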